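# Hold a marking template flush on a sloped oak blank

### The arm

A 6-joint arm with a two-finger parallel gripper is mounted at the origin on the work surface. World frame = base frame: x ahead of the robot, y to its left, z up, the work surface at z = 0. Lengths are in m, angles in rad, forces in N, time in s.
With the tool pointing down it reaches from about 0.35 to 0.975 m from the base axis. Payload 17.4 kg.
Tool frame: the origin (TCP) lies midway between the tips of the shut fingers; the grasp point (between the pads) lies 19 mm behind it; z points along the fingers, y is the direction in which the jaws open and shut (so a half turn about z gives the same grasp; the last joint's range is limited). The gripper opens to 85 mm and grips with 20 to 120 N. Pads are 22 mm wide; open, the fingers measure 114 mm over their backs; the gripper's body (76 mm by 85 mm) begins 54 mm behind the grasp point. The pads swing forward as they close: fully open they stand 13 mm farther back than shut.
Start: joints at [1.165, 0.116, 1.442, -0, 1.584, -0.038], TCP at [0.243, 0.63, 0.231] pointing down, gripper open.
Joint ranges: [-2.83, 2.83], [-0.83, 2.19], [0.07, 2.5], [-1.14, 4.28], [0.01, 3], [-2.97, 2.97]. Speed limits (rad/s): [1.89, 1.89, 2.22, 3.14, 3.14, 3.14].

### API

Orientations are given as a rotation vector (axis times angle).
In Python, from station import env gives the robot as it stands. The module is installed in compiled form; this text tells all that it offers.
- The arm moves only by the tool jog_arm, never from a script. Its argument "commands" is text: rows parted by semicolons, each of 7 numbers parted by spaces: the turn, a rotation vector about the world's x, y, z in degrees, then the shift along the world's x, y, z in m, then the finger opening in m, from 0 to 0.0854. A call has 1 to 10 rows; each row is the pose to reach, as a shift and turn from the pose commanded when the call began; what a row does not reach only later rows make up. A row lasts 1/12 s, in which the tool goes at most 41.7 mm and 7.16 degrees, less where a joint would pass 70% of its speed; a pose out of reach is approached as far as the arm can. A call with a gripper value outside its range is refused whole. The fingers move at their own pace and stop on an object; the grip force is fixed at half the most. Time passes only in rows, so rows that repeat a pose let the fingers close. It gives the time, the measured TCP pose, the force and the opening at its end, in the units of the state.
- env.sense(): the state, without advancing time (a new reading comes with each control period).
- env.capture(name): name is "scene" or "side" or "wrist"; returns a dict with "image" (420x560x3 uint8, red, green, blue), "depth" (420x560 float32, m along the optical axis (not along the pixel's ray), 0 where there is no reading), "camera_matrix" (3x3 intrinsics, pixels), "world_to_cam" (4x4, takes a point from world to camera coordinates). Camera axes: x right, y down, z forward; pixel columns grow to the right and rows downward; lengths in m; the calibration is good to about 2 mm. The wrist camera is an equidistant fisheye: a pixel r from the principal point sees the ray r / f radians off the axis. A picture is of the moment at which its call begins.
- env.sign_off(): hands the job in, once; it reports no verdict.
Trained networks look in the newest picture that a camera, given by its name, has taken for a name from the list of things; names that differ only in an ending like _2 or _b are one class to them, and where a whole thing is asked for, a point or a joint stands for the part that bears it (a point fixed in the world has none). Each returns a list of dicts, best first, with "p" (0 to 1); they miss things now and then, are a little off and sometimes report something else, mostly with a low value. They report only what shows in the picture. A call takes as long as a camera call. They do not tell look-alikes from the thing itself.
- env.find_in(camera, target): "centre" ([x, y, z] in m, in world coordinates, good to about 4 mm: the middle of the surface that is visible of it).
- env.place_of(camera, target): "centre" ([x, y, z] in m, in world coordinates, good to about 4 mm: a listed point, or the origin of a listed thing).
The state is a dict: "time_s": time; "q": joint angles; "dq": joint speeds; "joint_efforts": joint torques, N m; "tcp_pos": TCP position; "ee_rot": TCP orientation; "ft_force": force on the tool from outside, world axes, zero at the start; "torque": the same for the moment, N m; "gripper_width": finger opening in m.
Only numpy, scipy, OpenCV 4.12 (cv2) and the standard library are available. Lean on these libraries where they do the work, as an engineer would, in place of code of your own. Each camera call takes 0.05 s, during which the arm holds its last target.

### The job

Pick up the wooden marking template by its orange grip and hang it by its round hole on the dowel of the sloped oak blank. Tilt it to match the slope and hold it gently pressed flat against the blank, lying straight along it. Finish while still gripping it and pressing lightly, so that it can be marked; leave the blank's setting and the other things as they are.

Things in the scene. Friction and masses are not known exactly. Their poses are not given: they have to be found in the camera images.
- grip (a point): Centre of the orange upright grip of the loose marking template, 31 mm above its underside. Grip: 36 mm along x, 22 mm along y (pinch across y), its top 54 mm above the underside. Axes: x along the template towards its round hole, z out of its top. The template is a light wooden plate 130 x 80 x 8 mm, flat on the bench at the start, 0.1 to 0.18 kg; plate centre 3 mm from the grip along +x.
- hole (a point): Centre of the round 20 mm through hole near one end of the template, at the level of its underside; 51 mm from the grip centre along +x and 31 mm below it. Same axes as grip. (The rectangular window at the other end is only for marking.)
- dowel_foot (a point): Point where the dowel's axis meets the flat sloped face of the dark oak blank. The dowel is 12 mm thick, its tip rounded, 22 mm out of the face. Axes: x up the slope along the blank, y level across it, z square out of the face. Face 170 mm (x) by 100 mm (y); dowel on its middle line, 35 mm from the upper end. The slope faces roughly the robot. In place, the template's axes agree with these.
- holder: Blue and black tilting holder that carries the blank, fixed to the bench and locked stiff at a slope between 0.2 and 0.6 rad, which must not be shifted; footprint 210 x 155 mm, two side cheeks 112 mm high outside the blank's long edges (inner faces 61 mm from its middle plane); the hinge axis is 86 mm up; origin at the centre of its underside.
- template: The whole marking template; origin at the centre of its underside, axes as grip.
- screwdriver: Loose screwdriver lying on the bench, a bystander.
- offcut: Loose wooden slat offcut 140 x 30 x 24 mm on the bench, a bystander; origin at its underside.
- pencil_block: Loose wooden block 90 x 60 x 35 mm with crayon stubs (to 65 mm high), a bystander; origin at its underside.
There are look-alikes about, which are no part of the job. What is shaped like the template but turquoise or white is not meant.

How it is judged:
On the way, in this order (a step that is already met when the one before it is completed fails the run):
1. the template is gripped and lifted clear of the bench (height (world z) of grip above 0.08 m and contact force between the fingers and template above 1 N), for 0.1 s.
2. the template's hole is over the dowel (z of hole in the frame of dowel_foot between -0.003 and 0.018 m and x of hole in the frame of dowel_foot between -0.008 and 0.008 m and y of hole in the frame of dowel_foot between -0.008 and 0.008 m), for 0.02 s.
At the end, for the whole second after the job is handed in: The template sits on the dowel by its round hole (within 7 mm, underside within 3 mm of the face), flush with the blank to 0.035 rad (2 degrees) and straight along it to 0.14 rad (8 degrees), grip downhill of the dowel; it is still gripped and pressed on the blank with 3 to 25 N, at rest (z of hole in the frame of dowel_foot between -0.003 and 0.003 m and x of hole in the frame of dowel_foot between -0.007 and 0.007 m and y of hole in the frame of dowel_foot between -0.007 and 0.007 m and angle between the z axis of grip and the z axis of dowel_foot, either way round below 0.035 rad and angle between the x axis of grip and the x axis of dowel_foot, either way round below 0.14 rad and x of grip in the frame of dowel_foot below 0 m and contact force between template and holder between 3 and 25 N and contact force between the fingers and template above 1 N and linear speed of template below 0.02 m/s); the arm keeps its last pose, push and grip.
It fails at once if the template is rammed against the blank or dowel (over 50 N) (contact force between template and holder above 50 N).
It fails at once if the blank is pushed out of its setting (dowel foot moved over 5 mm) (distance of dowel_foot from where it was at the start of the episode above 0.005 m).
It fails at once if a bystander is disturbed (moved over 20 mm) (distance of any of screwdriver, offcut, pencil_block from where it was at the start of the episode above 0.02 m).
It also fails if it takes over 45 s, if anything falls off the work surface, if the arm or the gripper's body presses on something with over 40 N, if the wrist force passes 120 N, or if a joint passes its speed limit or range.

## Working session

There is one attempt and no reset: what is moved stays moved. The work goes in short steps, Python scripts to look and compute and a tool call to move; the robot and the scene stay as the last step left them, time stands still between calls to the robot, and variables do not carry over. Pictures are saved under pics/ and viewed, and the job is handed in when it is done.

Besides the shell and the picture viewer there is one more tool, called after "Call:" as name(argument=value, ...) on one line, values as JSON. jog_arm: Moves the arm, as the interface text tells. Its arguments: {"type":"object","properties":{"commands":{"type":"string"}},"required":["commands"]}

```bash
mkdir -p pics
python3 - <<'E'
from station import env
import cv2,numpy as np
s=env.sense();print(s['time_s'],s['tcp_pos'],s['ee_rot'],s['ft_force'],s['gripper_width'])
for c in ['scene','side','wrist']:
    d=env.capture(c);np.savez(f'{c}0.npz',**d)
    cv2.imwrite(f'pics/{c}0.png',d['image'][:,:,::-1])
    for t in ['grip','hole','template','dowel_foot','holder']:
        print(c,t,[(np.round(r['centre'],3).tolist(),round(r['p'],2)) for r in env.place_of(c,t)[:3]])
E
```

```text
0.0 [0.24264896 0.62968202 0.23056026] [-5.74507281e-01 -3.08832339e+00  1.72134233e-03] [-0.3900214  -0.61418892  0.72686802] 0.0852561352468701
scene grip [([0.574, -0.222, 0.033], 0.87), ([0.397, -0.255, 0.035], 0.77), ([0.773, -0.209, 0.028], 0.68)]
scene hole [([0.825, -0.202, -0.002], 0.8), ([0.358, -0.288, 0.001], 0.73), ([0.622, -0.235, -0.004], 0.71)]
scene template [([0.394, -0.258, 0.004], 0.93), ([0.774, -0.212, 0.001], 0.81), ([0.576, -0.219, -0.003], 0.59)]
scene dowel_foot [([0.58, 0.187, 0.129], 0.66)]
scene holder [([0.58, -0.218, -0.004], 0.61), ([0.538, 0.174, 0.002], 0.57)]
side grip [([0.396, -0.256, 0.03], 0.81), ([0.774, -0.208, 0.03], 0.77), ([0.575, -0.214, 0.034], 0.62)]
side hole [([0.356, -0.289, -0.004], 0.97), ([0.825, -0.202, -0.004], 0.88), ([0.626, -0.233, 0.002], 0.63)]
side template [([0.58, -0.221, 0.0], 0.91), ([0.393, -0.258, -0.002], 0.74), ([0.779, -0.206, 0.004], 0.66)]
side dowel_foot [([0.578, 0.187, 0.128], 0.76)]
side holder [([0.626, -0.235, 0.004], 0.65), ([0.54, 0.177, -0.0], 0.57), ([0.573, -0.213, 0.032], 0.26)]
wrist grip []
wrist hole []
wrist template [([0.577, -0.221, 0.003], 0.74)]
wrist dowel_foot []
wrist holder [([0.538, 0.179, 0.002], 0.82)]
```

View pics/scene0.png

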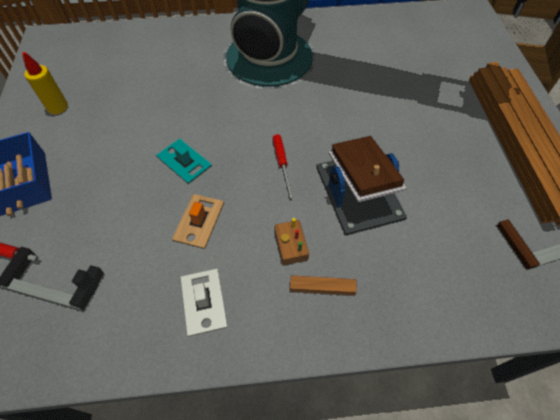

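View pics/side0.png

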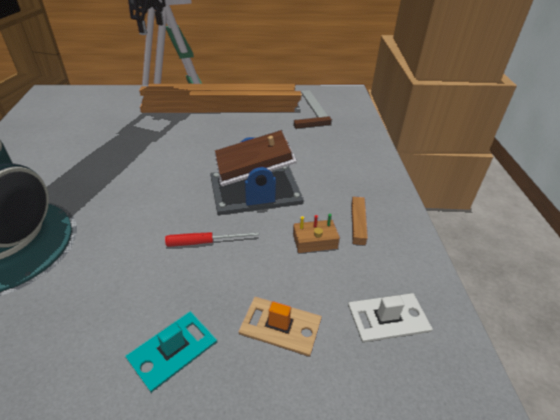

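View pics/wrist0.png

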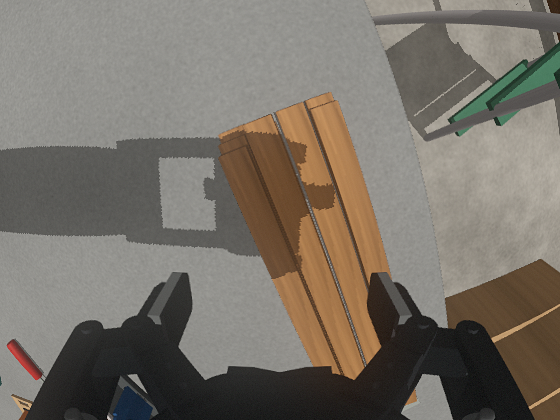

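```bash
cat > h.py <<'E'
import numpy as np
def cloud(d):
    K=d['camera_matrix'];z=d['depth'];v,u=np.mgrid[:z.shape[0],:z.shape[1]]
    P=np.stack([(u-K[0,2])/K[0,0]*z,(v-K[1,2])/K[1,1]*z,z],-1)
    T=np.linalg.inv(d['world_to_cam']);return P@T[:3,:3].T+T[:3,3]
def proj(d,p):
    T=d['world_to_cam'];c=T[:3,:3]@np.array(p)+T[:3,3];K=d['camera_matrix'];return (K@c/c[2])[:2]
E
python3 - <<'E'
from h import *
for c in['scene','side']:
    d=np.load(c+'0.npz')
    for p in [(0.574,-.222,.033),(.397,-.255,.035),(.773,-.209,.03),(.58,.187,.129)]: print(c,p,proj(d,p).round())
E
```

```text
scene (0.574, -0.222, 0.033) [194. 212.]
scene (0.397, -0.255, 0.035) [182. 154.]
scene (0.773, -0.209, 0.03) [200. 295.]
scene (0.58, 0.187, 0.129) [377. 175.]
side (0.574, -0.222, 0.033) [278. 317.]
side (0.397, -0.255, 0.035) [172. 337.]
side (0.773, -0.209, 0.03) [389. 309.]
side (0.58, 0.187, 0.129) [272. 143.]
```

The scene shows the wooden template with orange grip at about (195,213), its hole at about (190,238), the turquoise one at (183,158), the white one at (203,300), and the blank with its dowel at (377,172). The side view agrees: orange grip (278,317), dowel (271,142). Next I refine with depth.

Run:
```python
from h import *
import cv2
for c in ['scene','side']:
    d=np.load(c+'0.npz');P=cloud(d);im=d['image'];hsv=cv2.cvtColor(im,cv2.COLOR_RGB2HSV).astype(int)
    ok=d['depth']>0
    # blank face
    near=ok&(np.hypot(P[...,0]-.54,P[...,1]-.18)<.14)&(P[...,2]>.05)
    print(c,'table z',np.median(P[ok&(abs(P[...,0]-.5)<.05)&(abs(P[...,1]+.05)<.05)][:,2]))
    dark=near&(hsv[...,2]<130)&(hsv[...,1]>90)&((hsv[...,0]<20)|(hsv[...,0]>170))
    Q=P[dark];
    best=None;rng=np.random.default_rng(0)
    for _ in range(500):
        a,b,e=Q[rng.choice(len(Q),3,replace=False)];n=np.cross(b-a,e-a)
        if np.linalg.norm(n)<1e-6: continue
        n/=np.linalg.norm(n);m=abs((Q-a)@n)<.003
        if abs(n[2])>.6 and (best is None or m.sum()>best.sum()): best=m
    I=Q[best];cen=I.mean(0);n=np.linalg.svd(I-cen)[2][2];n*=np.sign(n[2])
    I=Q[abs((Q-cen)@n)<.003];cen=I.mean(0);n=np.linalg.svd(I-cen)[2][2];n*=np.sign(n[2])
    ex=np.array([0,0,1])-n[2]*n;ex/=np.linalg.norm(ex);ey=np.cross(n,ex)
    print('plane',len(Q),len(I),'n',n.round(4),'slope',np.arccos(n[2]),'yaw up',np.degrees(np.arctan2(ex[1],ex[0])),'cen',cen.round(4))
    uv=np.stack([(I-cen)@ex,(I-cen)@ey],1).astype(np.float32)
    r=cv2.minAreaRect(uv);print('rect',r)
    rc=cen+ex*r[0][0]+ey*r[0][1];
    dw=near&(((P-cen)@n)>.006)&(((P-cen)@n)<.03)&(abs((P-rc)@ex)<.085)&(abs((P-rc)@ey)<.05)
    D=P[dw];print('dowel',len(D),'mean',D.mean(0).round(4),'in face', ((D-rc)@ex).mean(),((D-rc)@ey).mean(),((D-cen)@n).max())
    print('foot by mean',(D.mean(0)-((D.mean(0)-cen)@n)*n).round(4),'foot by rect',(rc+ex*.05).round(4))
    # template
    o=ok&(hsv[...,0]<16)&(hsv[...,1]>190)&(hsv[...,2]>120)&(np.hypot(P[...,0]-.574,P[...,1]+.222)<.05)&(P[...,2]>.015)
    G=P[o];top=G[G[:,2]>.048];print('grip',len(G),len(top),top.mean(0).round(4), cv2.minAreaRect(top[:,:2].astype(np.float32)))
    t=ok&(np.hypot(P[...,0]-.578,P[...,1]+.221)<.09)&(P[...,2]>.004)&(P[...,2]<.012)
    tt=P[t][:,:2].astype(np.float32);print('plate',len(tt),cv2.minAreaRect(tt),np.median(P[t][:,2]))
```

```text
scene table z 0.00041539787973776665
plane 2477 2129 n [-0.2226 -0.0423  0.974 ] slope 0.22855349966033167 yaw up 10.760564285245533 cen [0.5368 0.1737 0.1193]
rect ((-0.00585513561964035, 0.0012621581554412842), (0.10065961629152298, 0.17102780938148499), 89.53610229492188)
dowel 47 mean [0.5766 0.1814 0.1451] in face 0.05117939242309696 -0.0010882145237994577 0.023985267150275016
foot by mean [0.5802 0.1821 0.1296] foot by rect [0.5788 0.183  0.1293]
grip 121 121 [ 0.5773 -0.2159  0.054 ] ((0.576938807964325, -0.21617600321769714), (0.020619675517082214, 0.034004971385002136), 68.18867492675781)
plate 1279 ((0.5731918811798096, -0.2183225154876709), (0.16512559354305267, 0.12906530499458313), 6.409046173095703) 0.008096569935238107
side table z 0.00027202178385277165
plane 2085 1713 n [-0.2224 -0.0431  0.974 ] slope 0.22855815655624492 yaw up 10.958129120009154 cen [0.5299 0.1673 0.1169]
rect ((0.0014037638902664185, 0.0040703266859054565), (0.10110170394182205, 0.16588284075260162), 89.29585266113281)
dowel 38 mean [0.5755 0.1786 0.1439] in face 0.05036649569681965 -0.001643302742287558 0.023352637557559192
foot by mean [0.579  0.1793 0.1287] foot by rect [0.5783 0.1808 0.1286]
grip 255 54 [ 0.5761 -0.2237  0.0516] ((0.5764784812927246, -0.21905773878097534), (0.020523034036159515, 0.03441951796412468), 69.27779388427734)
plate 2205 ((0.5765796303749084, -0.2253888100385666), (0.09809579700231552, 0.12997408211231232), 68.5289535522461) 0.00804295744672956
```

Run:
```python
from h import *
import cv2
for c in ['scene','side']:
    d=np.load(c+'0.npz');P=cloud(d);im=d['image'];hsv=cv2.cvtColor(im,cv2.COLOR_RGB2HSV).astype(int)
    m=(d['depth']>0)&(hsv[...,1]>90)&(hsv[...,0]<25)&(np.hypot(P[...,0]-.578,P[...,1]+.221)<.09)&(P[...,2]>.005)&(P[...,2]<.011)
    tt=P[m][:,:2].astype(np.float32);r=cv2.minAreaRect(tt);print(c,len(tt),r)
```

```text
scene 1154 ((0.5785653591156006, -0.21750128269195557), (0.08074013888835907, 0.13162897527217865), 68.37874603271484)
side 1989 ((0.5790063738822937, -0.21914216876029968), (0.0804021954536438, 0.12854011356830597), 68.38963317871094)
```

Call:
jog_arm(commands="0 0 0 0.015 -0.039 0 0.0854;0 0 0 0.03 -0.078 0 0.0854;0 0 0 0.045 -0.117 0 0.0854;0 0 0 0.06 -0.155 0 0.0854;0 0 0 0.075 -0.194 0 0.0854;0 0 0 0.09 -0.233 0 0.0854;0 0 0 0.105 -0.272 0 0.0854;0 0 0 0.12 -0.31 0 0.0854;0 0 0 0.135 -0.349 0 0.0854;0 0 0 0.15 -0.388 0 0.0854")

```text
time_s: 1.73
tcp_pos: [0.3927, 0.2403, 0.2316]
ee_rot: [0.574, 3.088, 0.001]
ft_force: [1.2, -0.1, -0.2]
gripper_width: 0.0849
```

Call:
jog_arm(commands="0 0 0 0.015 -0.038 0 0.0854;0 0 0 0.03 -0.076 0 0.0854;0 0 0 0.046 -0.114 0 0.0854;0 0 0 0.061 -0.153 0 0.0854;0 0 0 0.076 -0.191 0 0.0854;0 0 0 0.092 -0.229 0 0.0854;0 0 0 0.107 -0.267 0 0.0854;0 0 0 0.122 -0.305 0 0.0854;0 0 0 0.137 -0.343 0 0.0854;0 0 0 0.153 -0.381 0 0.0854")

```text
time_s: 2.57
tcp_pos: [0.5459, -0.1412, 0.2316]
ee_rot: [0.575, 3.088, -0.0]
ft_force: [0.8, 1.6, -0.1]
gripper_width: 0.0853
```

Call:
jog_arm(commands="0 0 -0.6 0.015 -0.038 -0.01 0.0854;0 0 -0.6 0.03 -0.076 -0.03 0.0854;0 0 -0.6 0.03 -0.076 -0.07 0.0854;0 0 -0.6 0.03 -0.076 -0.1 0.0854;0 0 -0.6 0.03 -0.076 -0.1 0.0854;0 0 -0.6 0.03 -0.076 -0.1 0.0854")

```text
time_s: 3.07
tcp_pos: [0.5751, -0.2147, 0.1307]
ee_rot: [-0.59, -3.083, -0.001]
ft_force: [-0.3, 0.2, 1.3]
gripper_width: 0.085
```

Run:
```python
from station import env
import cv2,numpy as np
s=env.sense();print(s['time_s'],s['tcp_pos'],s['ee_rot'],s['q'],s['ft_force'])
d=env.capture('wrist');cv2.imwrite('pics/w1.png',d['image'][:,:,::-1])
for t in ['grip','hole','template']: print(t,[(np.round(r['centre'],3).tolist(),round(r['p'],2)) for r in env.place_of('wrist',t)[:3]])
```

```text
3.0667 [ 0.57508784 -0.21471097  0.13069628] [-5.90318973e-01 -3.08304476e+00 -8.86298271e-04] [-3.98889456e-01  3.03251912e-02  1.69631621e+00  2.35292194e-05
  1.41755460e+00 -1.59132346e+00] [-0.31322254  0.15508246  1.31521723]
grip [([0.773, -0.206, 0.029], 0.85), ([0.396, -0.259, 0.035], 0.78)]
hole [([0.358, -0.288, -0.003], 0.81), ([0.625, -0.236, 0.002], 0.75), ([0.828, -0.201, -0.001], 0.72)]
template [([0.394, -0.254, 0.001], 0.76), ([0.58, -0.222, -0.0], 0.73), ([0.779, -0.212, 0.0], 0.66)]
```

View pics/w1.png

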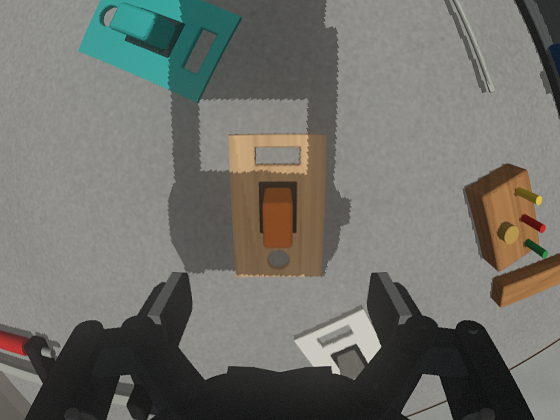

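The wrist view shows the orange grip at (278,215), midway between the open fingers (about 180 and 378), with the plate straight to the jaws. I descend and grip.

Call:
jog_arm(commands="0 0 0 0.001 -0.002 -0.03 0.0854;0 0 0 0.001 -0.002 -0.06 0.0854;0 0 0 0.001 -0.002 -0.085 0.0854;0 0 0 0.001 -0.002 -0.1 0.0854;0 0 0 0.001 -0.002 -0.113 0.0854;0 0 0 0.001 -0.002 -0.113 0.0854;0 0 0 0.001 -0.002 -0.113 0.0854")

```text
time_s: 3.85
tcp_pos: [0.5771, -0.217, 0.0194]
ee_rot: [0.59, 3.085, -0.0]
ft_force: [-0.3, -0.0, -0.2]
gripper_width: 0.0856
```

Call:
jog_arm(commands="0 0 0 0 0 0 0.05;0 0 0 0 0 0 0.03;0 0 0 0 0 0 0.01;0 0 0 0 0 0 0;0 0 0 0 0 0 0;0 0 0 0 0 0 0;0 0 0 0 0 0 0;0 0 0 0 0 0 0;0 0 0 0 0 0 0;0 0 0 0 0 0 0")

```text
time_s: 4.68
tcp_pos: [0.5769, -0.217, 0.0188]
ee_rot: [0.591, 3.085, -0.0]
ft_force: [-1.5, -0.4, 6.3]
gripper_width: 0.0212
```

Call:
jog_arm(commands="0 0 0 0 0 0.01 0;0 0 0 0 0 0.03 0;0 0 0 0 0 0.06 0;0 0 0 0 0 0.095 0;0 0 0 0 0 0.13 0;0 0 0 0 0 0.165 0;0 0 0 0 0 0.2 0;0 0 0 0 0 0.2 0;0 0 0 0 0 0.2 0")

```text
time_s: 5.43
tcp_pos: [0.5771, -0.2171, 0.2209]
ee_rot: [0.59, 3.082, -0.001]
ft_force: [0.4, -0.2, -3.3]
gripper_width: 0.0213
```

Run:
```python
from station import env
import cv2,numpy as np
s=env.sense();print(s['time_s'],s['tcp_pos'],s['ee_rot'],s['ft_force'],s['torque'])
d=env.capture('wrist');np.savez('w2.npz',**d);cv2.imwrite('pics/w2.png',d['image'][:,:,::-1])
d=env.capture('side');np.savez('side2.npz',**d);cv2.imwrite('pics/side2.png',d['image'][:,:,::-1])
for c in ['wrist','side']:
  for t in ['grip','hole','template']: print(c,t,[(np.round(r['centre'],3).tolist(),round(r['p'],2)) for r in env.place_of(c,t)[:3]])
```

```text
5.4333 [ 0.57707318 -0.21711961  0.22085248] [ 5.90028980e-01  3.08215796e+00 -1.24931492e-03] [ 0.35676339 -0.15039959 -3.28650441] [ 0.03904412 -0.01368619 -0.00252533]
wrist grip [([0.398, -0.257, 0.034], 0.8), ([0.578, -0.216, 0.233], 0.74), ([0.773, -0.205, 0.032], 0.72)]
wrist hole [([0.356, -0.292, -0.001], 0.6)]
wrist template [([0.393, -0.254, 0.001], 0.95), ([0.581, -0.224, 0.203], 0.62), ([0.779, -0.211, -0.003], 0.57)]
side grip [([0.773, -0.207, 0.028], 0.59), ([0.574, -0.214, 0.232], 0.56)]
side hole [([0.625, -0.238, 0.203], 0.66), ([0.828, -0.2, -0.003], 0.6), ([0.357, -0.288, -0.002], 0.56)]
side template [([0.58, -0.221, 0.2], 0.74), ([0.396, -0.253, 0.001], 0.64), ([0.782, -0.21, 0.002], 0.64)]
```

View pics/w2.png

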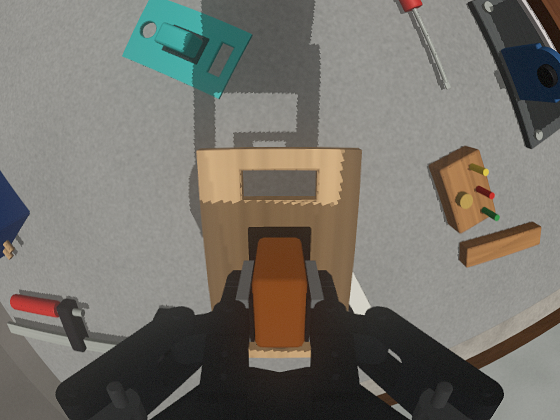

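View pics/side2.png

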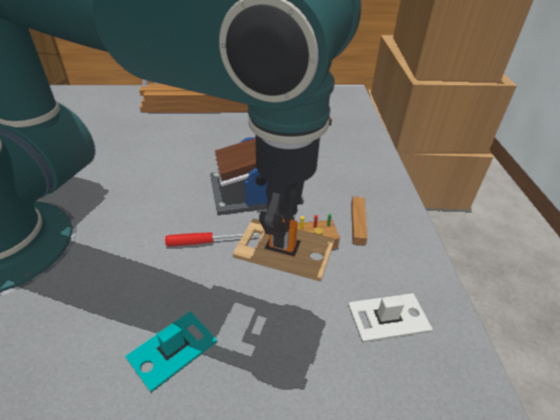

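The wrist view shows the orange grip held between the pads (about 280,290), and the side view shows the plate lifted level with its hole at (317,257). I check the plate's tilt and the hole by depth.

```bash
cat >> h.py <<'E'
def plate(d,c0,rad=.1,nrm=(0,0,1),tol=.012):
    import cv2
    P=cloud(d);hsv=cv2.cvtColor(d['image'],cv2.COLOR_RGB2HSV).astype(int);nrm=np.array(nrm,float)
    m=(d['depth']>0)&(hsv[...,1]>70)&(hsv[...,0]<25)&(hsv[...,2]>60)&(np.linalg.norm(P-c0,axis=-1)<rad)&(abs((P-c0)@nrm)<tol)
    Q=P[m];
    for t in (.008,.004,.0025):
        c=np.median(Q,0) if t==.008 else Q.mean(0);n=np.linalg.svd(Q-c,full_matrices=False)[2][2];n*=np.sign(n[2]);Q=Q[abs((Q-c)@n)<t]
    c=Q.mean(0);n=np.linalg.svd(Q-c,full_matrices=False)[2][2];n*=np.sign(n[2])
    a=np.array([1.,0,0]);a-=a@n*n;a/=np.linalg.norm(a);b=np.cross(n,a)
    r=cv2.minAreaRect(np.stack([(Q-c)@a,(Q-c)@b],1).astype(np.float32))
    w,h=r[1];th=np.radians(r[2]+(90 if h>w else 0));th=(th+np.pi/2)%np.pi-np.pi/2
    ex=np.cos(th)*a+np.sin(th)*b
    return dict(N=len(Q),n=n,centre=c+a*r[0][0]+b*r[0][1],x=ex,size=r[1])
E
python3 - <<'E'
from h import *
d=np.load('side2.npz');r=plate(d,np.array([.58,-.22,.21]));print(r)
tx=r['x'];c=r['centre'];print('hole underside',c+.048*tx-.008*r['n'],'tilt deg',np.degrees(np.arcsin(tx[2])),np.degrees(np.arctan2(tx[1],tx[0])))
E
```

```text
{'N': 2527, 'n': array([-3.11575036e-04, -2.00481855e-03,  9.99997942e-01]), 'centre': array([ 0.57873182, -0.21868969,  0.20771712]), 'x': array([ 9.30895677e-01, -3.65284880e-01, -4.42286959e-04]), 'size': (0.08190430700778961, 0.130382239818573)}
hole underside [ 0.62341731 -0.23620732  0.1996959 ] tilt deg -0.025341176911592225 -21.425117928094163
```

Run:
```python
from h import *
import cv2
from scipy.spatial.transform import Rotation as R
n=np.array([-.2225,-.0427,.974]);n/=np.linalg.norm(n)
ex=np.array([0,0,1])-n[2]*n;ex/=np.linalg.norm(ex);ey=np.cross(n,ex)
rays=[]
for c in ['scene','side']:
    d=np.load(c+'0.npz');F=np.array([.579,.182,.129]);
    u,v=proj(d,F+.011*n);hsv=cv2.cvtColor(d['image'],cv2.COLOR_RGB2HSV)
    u,v=int(u),int(v);x0,y0=u-16,v-16
    crop=d['image'][y0:y0+32,x0:x0+32];cv2.imwrite(f'pics/dw_{c}.png',cv2.resize(crop[:,:,::-1],None,fx=12,fy=12,interpolation=0))
    V=crop.max(2).astype(int);m=(V>130)&(crop[...,0].astype(int)-crop[...,2]>25)
    nl,L,st,ce=cv2.connectedComponentsWithStats(m.astype(np.uint8))
    print(c,x0,y0,[(st[i].tolist(),ce[i].round(1).tolist()) for i in range(1,nl) if st[i][4]>8])
    for k in (0,.011,.022): print('pred',proj(d,F+k*n)-[x0,y0])
```

```text
scene 359 154 [([15, 11, 5, 4, 14], [17.2, 12.4])]
pred [15.70377541 20.61440205]
pred [16.18357922 16.70728513]
pred [16.67192395 12.73061826]
side 255 124 [([13, 12, 5, 3, 14], [15.1, 13.1])]
pred [17.12614504 20.33908527]
pred [16.14720785 16.47125726]
pred [15.15224938 12.54012842]
```

Run:
```python
import cv2,numpy as np
a=[cv2.imread(f'pics/dw_{c}.png') for c in('scene','side')];cv2.imwrite('pics/dwb.png',np.hstack(a))
```

```text
(no output)
```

View pics/dwb.png

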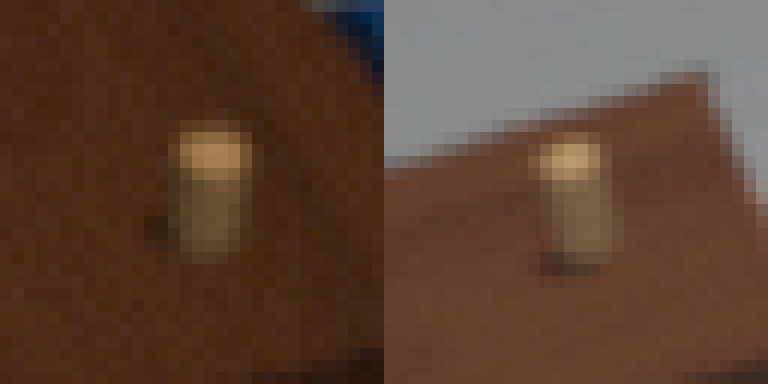

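The crops show the dowel's lit tip at about (376.4,166) in the scene view and (270,136.7) in the side view. That puts the foot at about (0.578, 0.1835, 0.129).

```bash
cat >> h.py <<'E'
n=np.array([-.2225,-.0427,.974]);n/=np.linalg.norm(n)
ex=np.array([0,0,1])-n[2]*n;ex/=np.linalg.norm(ex);ey=np.cross(n,ex)
TD=np.stack([ex,ey,n],1);F=np.array([.5782,.1835,.129])
E
python3 - <<'E'
from h import *
from scipy.spatial.transform import Rotation as R
cur=R.from_euler('z',-21.5,degrees=True).as_matrix()
print('turn',np.degrees(R.from_matrix(TD@cur.T).as_rotvec()))
t0=np.array([.5771,-.2171,.2209])
for h in(.06,.04,.022,0):
    t=F+h*n-TD@[.05,-.0005,-.020];print(h,t,t-t0)
print(ex,ey)
E
```

```text
turn [ -1.22993153 -13.21257422  32.2210551 ]
0.06 [0.51247871 0.17139654 0.1955918 ] [-0.06462129  0.38849654 -0.0253082 ]
0.04 [0.5169287  0.17225054 0.17611186] [-0.0601713   0.38935054 -0.04478814]
0.022 [0.52093369 0.17301914 0.15857991] [-0.05616631  0.39011914 -0.06232009]
0 [0.52582867 0.17395854 0.13715197] [-0.05127133  0.39105854 -0.08374803]
[0.95654209 0.1835701  0.22655961] [-1.88470850e-01  9.82078784e-01  6.93889390e-18]
```

Call:
jog_arm(commands="-0.12 -1.3 3.2 -0.006 0.039 0 0;-0.25 -2.6 6.4 -0.013 0.078 0 0;-0.37 -4 9.7 -0.019 0.117 0 0;-0.5 -5.3 12.9 -0.026 0.155 0 0;-0.6 -6.6 16.1 -0.032 0.194 0 0;-0.75 -7.9 19.3 -0.039 0.233 0 0;-0.9 -9.2 22.6 -0.045 0.272 -0.005 0;-1 -10.6 25.8 -0.052 0.311 -0.01 0;-1.1 -11.9 29 -0.058 0.35 -0.018 0;-1.2 -13.2 32.2 -0.065 0.388 -0.025 0")

```text
time_s: 6.67
tcp_pos: [0.5108, 0.1729, 0.193]
ee_rot: [-0.275, 2.9, 0.033]
ft_force: [2.0, -0.0, -1.2]
gripper_width: 0.0213
```

Call:
jog_arm(commands="0 0 0 0 0 0 0;0 0 0 0 0 0 0;0 0 0 0 0 0 0;0 0 0 0 0 0 0")

```text
time_s: 7.0
tcp_pos: [0.512, 0.1703, 0.1935]
ee_rot: [-0.269, 2.902, 0.032]
ft_force: [0.8, 0.1, -1.5]
gripper_width: 0.0214
```

```bash
cat > look.py <<'E'
import sys
from station import env
from h import *
import cv2
tag=sys.argv[1]
s=env.sense();print(s['time_s'],s['tcp_pos'].round(4),s['ee_rot'].round(4),s['ft_force'].round(2),s['gripper_width'])
g=TD.T@(s['tcp_pos']-F);print('tcp in foot frame',g.round(4),'tool z vs -n deg')
from scipy.spatial.transform import Rotation as R
print(np.degrees(np.arccos(-R.from_rotvec(s['ee_rot']).as_matrix()[:,2]@n)))
for c in ['scene','side','wrist']:
    d=env.capture(c);np.savez(f'{c}{tag}.npz',**d);cv2.imwrite(f'pics/{c}{tag}.png',d['image'][:,:,::-1])
    for t in ['hole','grip','template','dowel_foot']:
        print(c,t,[((TD.T@(np.array(r['centre'])-F)).round(4).tolist(),round(r['p'],2)) for r in env.place_of(c,t) if np.array(r['centre'])[1]>0])
    if c!='wrist':
        try:
            T=R.from_rotvec(s['ee_rot']).as_matrix();r=plate(d,s['tcp_pos']+.012*T[:,2],.09,n,.008)
            hole=r['centre']+.048*r['x']-.008*r['n'];print(c,'plate',r['N'],np.round(r['size'],3),'hole in foot',(TD.T@(hole-F)).round(4),'n',(TD.T@r['n']).round(4),'x',(TD.T@r['x']).round(4))
        except Exception as e: print(c,e)
E
python3 look.py 3
```

```text
7.0 [0.512  0.1703 0.1935] [-0.269   2.9018  0.0324] [ 0.85  0.13 -1.5 ] 0.021354525023622842
tcp in foot frame [-0.0512 -0.0005  0.0781] tool z vs -n deg
0.015499219266505717
scene hole [([-0.0013, -0.0006, 0.0585], 0.94), ([0.1308, -0.1683, -0.1665], 0.28)]
scene grip [([-0.0537, -0.0042, 0.0956], 0.88), ([-0.0486, 0.0013, 0.0592], 0.46)]
scene template [([-0.0518, 0.0012, 0.0607], 0.74)]
scene dowel_foot [([0.0022, 0.0026, 0.0007], 0.95)]
scene plate 950 [0.132 0.082] hole in foot [-0.0001 -0.0003  0.0598] n [ 0.0044 -0.0023  1.    ] x [ 0.9999  0.0136 -0.0044]
side hole [([0.0013, -0.0036, 0.0641], 0.82)]
side grip [([-0.0536, 0.0045, 0.0907], 0.67)]
side template [([-0.0494, -0.0031, 0.058], 0.73)]
side dowel_foot [([-0.0021, -0.0016, 0.0007], 0.82)]
side plate 840 [0.128 0.083] hole in foot [-0.0001 -0.0017  0.0594] n [ 0.0011 -0.0044  1.    ] x [ 1.     -0.0016 -0.0011]
wrist hole []
wrist grip [([-0.0475, 0.0023, 0.0917], 0.79)]
wrist template [([-0.0477, -0.0035, 0.0579], 0.85), ([-0.049, 0.0023, 0.0907], 0.4)]
wrist dowel_foot []
```

```bash
python3 -c "
import cv2,numpy as np
a=cv2.imread('pics/scene3.png')[100:260,270:470];b=cv2.imread('pics/side3.png')[80:240,180:380]
cv2.imwrite('pics/c3.png',np.hstack([cv2.resize(x,(400,320)) for x in(a,b)]))"
```

```text
(no output)
```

View pics/c3.png

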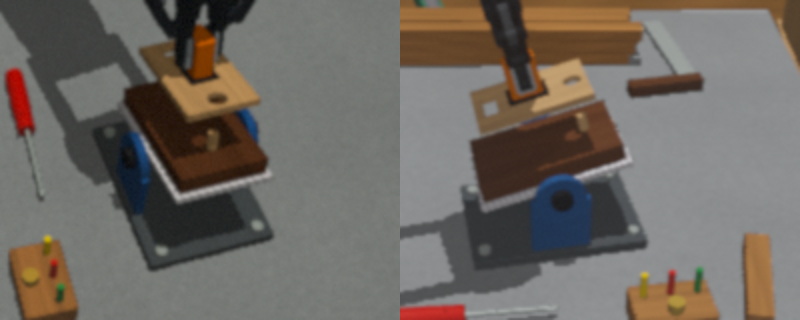

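View pics/wrist3.png

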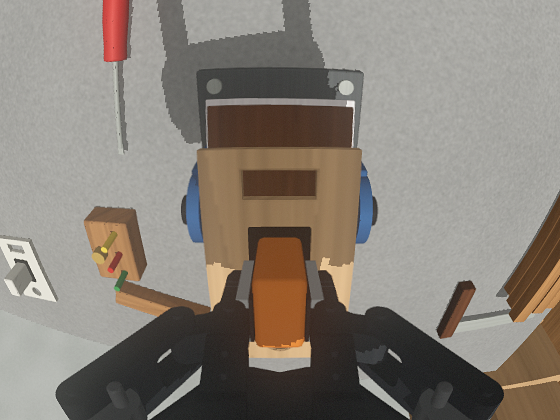

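The crops show the template parallel over the blank, hole above the dowel (scene crop about (217,98) over (212,140)). I lower to just above the dowel tip and look again.

Call:
jog_arm(commands="0 0 0 0.0017 0.001 -0.0073 0;0 0 0 0.0034 0.0016 -0.0146 0;0 0 0 0.005 0.002 -0.022 0;0 0 0 0.0067 0.0023 -0.0292 0;0 0 0 0.0067 0.0023 -0.0292 0;0 0 0 0.0067 0.0023 -0.0292 0")

```text
time_s: 8.25
tcp_pos: [0.5182, 0.1733, 0.1633]
ee_rot: [-0.271, 2.903, 0.032]
ft_force: [0.2, 0.2, -1.5]
gripper_width: 0.0215
```

```bash
python3 look.py 4; python3 -c "
import cv2,numpy as np
a=cv2.imread('pics/scene4.png')[135:215,330:430];b=cv2.imread('pics/side4.png')[105:185,210:310]
cv2.imwrite('pics/c4.png',np.hstack([cv2.resize(x,(400,320)) for x in(a,b)]))"
```

```text
8.25 [0.5182 0.1733 0.1633] [-0.2711  2.9028  0.0325] [ 0.22  0.24 -1.5 ] 0.021545629432318907
tcp in foot frame [-0.0515  0.0013  0.0472] tool z vs -n deg
0.08807344421937292
scene hole [([-0.0029, 0.0009, 0.0271], 0.72)]
scene grip [([-0.0549, -0.0029, 0.0626], 0.79), ([-0.0699, -0.0061, -0.1166], 0.34), ([0.1287, -0.1708, -0.1645], 0.21)]
scene template [([-0.0509, 0.0021, 0.026], 0.96)]
scene dowel_foot [([0.0002, 0.0043, 0.0021], 0.71), ([0.1303, -0.1688, -0.1667], 0.18)]
scene plate 928 [0.132 0.081] hole in foot [-0.0005  0.0018  0.0289] n [ 0.003  -0.0024  1.    ] x [ 0.9998  0.0186 -0.0029]
side hole [([0.0041, 0.0026, 0.0314], 0.77)]
side grip [([-0.053, 0.0059, 0.0634], 0.93)]
side template [([-0.0479, -0.0006, 0.027], 0.75)]
side dowel_foot [([-0.004, 0.0025, 0.001], 0.58)]
side plate 830 [0.13  0.084] hole in foot [-0.0003  0.0008  0.0296] n [ 0.0017 -0.0061  1.    ] x [ 0.9999  0.0129 -0.0017]
wrist hole []
wrist grip [([-0.0506, 0.0034, 0.0611], 0.88), ([-0.0487, -0.0007, 0.0313], 0.73)]
wrist template [([-0.0442, -0.0032, 0.0331], 0.66)]
wrist dowel_foot []
```

View pics/c4.png

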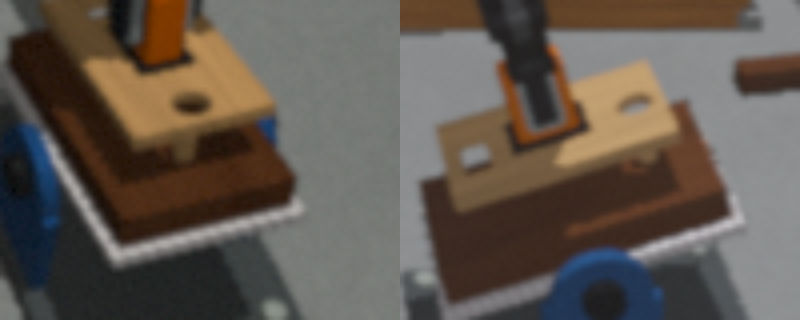

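The hole's projection along the normal lands on the dowel foot in both crops (scene about (184,155) vs (183,157); side about (648,155) vs (646,157)). I lower onto the dowel.

Call:
jog_arm(commands="0 0 0 0.0007 0 -0.003 0;0 0 0 0.0013 0.0002 -0.006 0;0 0 0 0.002 0.0003 -0.009 0;0 0 0 0.0027 0.0005 -0.012 0;0 0 0 0.0034 0.0006 -0.015 0;0 0 0 0.004 0.0008 -0.0175 0;0 0 0 0.0046 0.0009 -0.02 0;0 0 0 0.0046 0.0009 -0.02 0;0 0 0 0.0046 0.0009 -0.02 0")

```text
time_s: 9.75
tcp_pos: [0.5229, 0.1743, 0.144]
ee_rot: [-0.271, 2.902, 0.033]
ft_force: [0.0, 0.1, -0.8]
gripper_width: 0.0215
```

```bash
python3 look.py 5; python3 -c "
import cv2,numpy as np
a=cv2.imread('pics/scene5.png')[135:215,330:430];b=cv2.imread('pics/side5.png')[105:185,210:310]
cv2.imwrite('pics/c5.png',np.hstack([cv2.resize(x,(400,320)) for x in(a,b)]))"
```

```text
9.75 [0.5229 0.1743 0.144 ] [-0.2709  2.9019  0.0328] [ 0.03  0.14 -0.8 ] 0.021513451190636378
tcp in foot frame [-0.0512  0.0014  0.0273] tool z vs -n deg
0.03769535717016554
scene hole [([-0.0012, 0.0002, 0.0067], 0.62)]
scene grip [([-0.0532, -0.0025, 0.0397], 0.86)]
scene template [([-0.05, -0.0015, 0.0089], 0.87)]
scene dowel_foot [([0.0012, 0.0023, 0.0002], 0.61)]
scene plate 902 [0.131 0.082] hole in foot [-0.0005  0.0013  0.0091] n [ 0.0014 -0.001   1.    ] x [ 1.     -0.0086 -0.0014]
side hole [([0.0058, -0.0023, 0.0129], 0.89)]
side grip [([-0.0526, 0.0044, 0.0391], 0.81)]
side template [([-0.049, 0.0006, 0.0068], 0.73), ([-0.0523, 0.0081, 0.0383], 0.61)]
side dowel_foot [([-0.001, 0.0002, -0.0007], 0.66)]
side plate 846 [0.13  0.085] hole in foot [ 0.0001 -0.0002  0.0089] n [ 0.0014 -0.0069  1.    ] x [ 1.      0.002  -0.0014]
wrist hole []
wrist grip [([-0.0482, 0.0027, 0.0428], 0.7)]
wrist template [([-0.0515, -0.0033, 0.0126], 0.71)]
wrist dowel_foot []
```

View pics/c5.png

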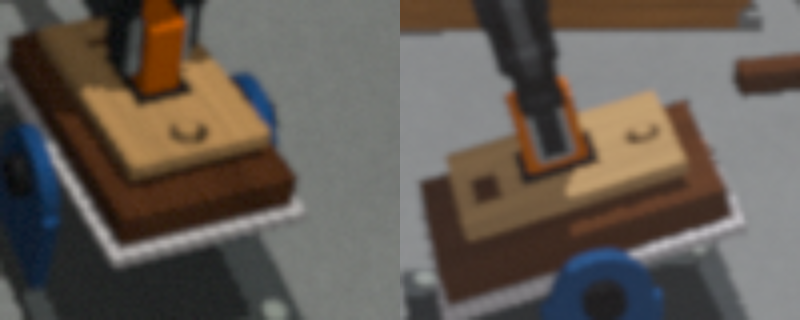

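The dowel tip shows inside the hole in both views (scene crop (188,130), side crop (642,130)), with no contact force. I continue down gently.

Call:
jog_arm(commands="0 0 0 0.0004 0.0001 -0.0015 0;0 0 0 0.0007 0.0001 -0.003 0;0 0 0 0.001 0.0002 -0.0045 0;0 0 0 0.0013 0.0003 -0.006 0;0 0 0 0.0013 0.0003 -0.006 0;0 0 0 0.0013 0.0003 -0.006 0")

```text
time_s: 11.0
tcp_pos: [0.5242, 0.1745, 0.1379]
ee_rot: [-0.271, 2.902, 0.033]
ft_force: [-0.4, -0.8, -1.0]
gripper_width: 0.0213
```

Call:
jog_arm(commands="0 0 0 0.0001 0 -0.0005 0;0 0 0 0.0002 0 -0.001 0;0 0 0 0.0002 0 -0.001 0")

```text
time_s: 11.25
tcp_pos: [0.5244, 0.1746, 0.1371]
ee_rot: [-0.271, 2.902, 0.033]
ft_force: [-0.1, 0.5, -2.1]
gripper_width: 0.0211
```

Call:
jog_arm(commands="0 0 0 0.0001 0 -0.0005 0;0 0 0 0.0002 0 -0.001 0;0 0 0 0.0002 0 -0.001 0")

```text
time_s: 11.5
tcp_pos: [0.5246, 0.1746, 0.136]
ee_rot: [-0.271, 2.902, 0.033]
ft_force: [-0.1, 1.2, -1.9]
gripper_width: 0.0215
```

Call:
jog_arm(commands="0 0 0 0.0001 0 -0.0005 0;0 0 0 0.0002 0 -0.001 0;0 0 0 0.0002 0 -0.001 0")

```text
time_s: 11.75
tcp_pos: [0.5248, 0.1746, 0.1352]
ee_rot: [-0.271, 2.902, 0.033]
ft_force: [-0.9, 0.3, 0.2]
gripper_width: 0.0214
```

```bash
python3 look.py 6|grep -E "plate|tcp|e"
```

```text
tcp in foot frame [-0.0513  0.0013  0.0183] tool z vs -n deg
scene hole [([-0.0024, 0.0018, -0.0015], 0.9)]
scene grip [([-0.0514, -0.0026, 0.0339], 0.61)]
scene template [([-0.0519, 0.0017, -0.0008], 0.64)]
scene dowel_foot [([0.0034, 0.0054, 0.0021], 0.57)]
scene plate 699 [0.148 0.091] hole in foot [ 0.0089 -0.0037 -0.0032] n [ 0.0558 -0.0501  0.9972] x [ 0.9983 -0.0129 -0.0565]
side hole [([0.0053, 0.0008, 0.0032], 0.65)]
side grip [([-0.0518, 0.004, 0.0302], 0.57)]
side template [([-0.0514, -0.0018, -0.0016], 0.81)]
side dowel_foot [([-0.0006, 0.0024, -0.0018], 0.71)]
side plate 641 [0.13  0.094] hole in foot [-0.0002 -0.0045 -0.0015] n [ 0.0058 -0.0465  0.9989] x [ 1.      0.0024 -0.0057]
wrist hole [([0.1335, -0.1738, -0.1649], 0.48)]
wrist template [([-0.0482, -0.0026, -0.0011], 0.55)]
wrist dowel_foot [([-0.0512, 0.0009, 0.0003], 0.51)]
```

Call:
jog_arm(commands="0 0 0 0.0001 0 -0.0005 0;0 0 0 0.0001 0 -0.0005 0;0 0 0 0.0001 0 -0.0005 0")

```text
time_s: 12.75
tcp_pos: [0.5249, 0.1747, 0.1351]
ee_rot: [-0.271, 2.901, 0.033]
ft_force: [-7.6, 1.3, 8.8]
gripper_width: 0.0214
```

Call:
jog_arm(commands="0 0 0 0.0001 0 -0.0005 0;0 0 0 0.0001 0 -0.0005 0;0 0 0 0.0001 0 -0.0005 0")

```text
time_s: 13.0
tcp_pos: [0.525, 0.1747, 0.1352]
ee_rot: [-0.271, 2.901, 0.033]
ft_force: [-10.7, -1.0, 12.9]
gripper_width: 0.0212
```

Call:
jog_arm(commands="0 0 0 -0.0005 -0.0001 0.0001 0;0 0 0 -0.0009 -0.0001 0.0002 0;0 0 0 -0.0009 -0.0001 0.0002 0;0 0 0 -0.0009 -0.0001 0.0002 0")

```text
time_s: 13.33
tcp_pos: [0.5246, 0.1746, 0.1351]
ee_rot: [-0.271, 2.9, 0.033]
ft_force: [-1.5, 1.3, 6.8]
gripper_width: 0.0208
```

```bash
python3 look.py 7|grep -vE "plate|wrist"
python3 - <<'E'
from h import *
from station import env
s=env.sense();print('force foot frame',TD.T@(s['ft_force']-[0,0,-1.5]),'torque',TD.T@s['torque'])
import cv2
a=cv2.imread('pics/scene7.png')[135:215,330:430];b=cv2.imread('pics/side7.png')[105:185,210:310]
cv2.imwrite('pics/c7.png',np.hstack([cv2.resize(x,(400,320)) for x in(a,b)]))
# plate normal from brighter template colour
for c in('scene','side'):
    d=np.load(c+'7.npz');P=cloud(d);q=(P-F)@TD;hsv=cv2.cvtColor(d['image'],cv2.COLOR_RGB2HSV).astype(int)
    m=(d['depth']>0)&(q[...,2]>.0045)&(q[...,2]<.0115)&(q[...,0]>-.12)&(q[...,0]<.022)&(abs(q[...,1])<.045)
    Q=q[m];A=np.c_[Q[:,:2],np.ones(len(Q))];
    for _ in range(4):
        k=np.linalg.lstsq(A,Q[:,2],rcond=None)[0];r=abs(Q[:,2]-A@k);g=r<.002;Q,A=Q[g],A[g]
    u=cv2.minAreaRect(Q[:,:2].astype(np.float32));print(c,len(Q),'tilt rad',k[:2].round(4),'top at hole',(k[2]).round(4),u)
E
```

```text
13.3333 [0.5246 0.1746 0.1351] [-0.271   2.8999  0.033 ] [-1.54  1.34  6.81] 0.02084484429039074
tcp in foot frame [-0.0515  0.0013  0.0183] tool z vs -n deg
0.08714197501793008
scene hole [([-0.003, 0.0008, -0.0009], 0.76)]
scene grip [([-0.0545, -0.0028, 0.0335], 0.68)]
scene dowel_foot [([0.0027, 0.0025, 0.0004], 0.6), ([-0.0552, -0.0018, 0.0308], 0.15)]
side hole [([0.0037, 0.0041, 0.005], 0.56)]
side grip [([-0.0518, 0.0058, 0.0333], 0.83)]
side dowel_foot [([0.0005, 0.0029, 0.0006], 0.96)]
force foot frame [2.03375637 1.40985874 8.31156626] torque [-0.11608258  0.11835316  0.07049797]
scene 838 tilt rad [-0.0023  0.0013] top at hole 0.0081 ((-0.049017030745744705, 0.0011071600019931793), (0.08226525038480759, 0.13253062963485718), 89.99701690673828)
side 784 tilt rad [-0.0013 -0.0018] top at hole 0.0077 ((-0.048492081463336945, -0.00013902410864830017), (0.13082042336463928, 0.08470970392227173), 0.8578906059265137)
```

View pics/c7.png

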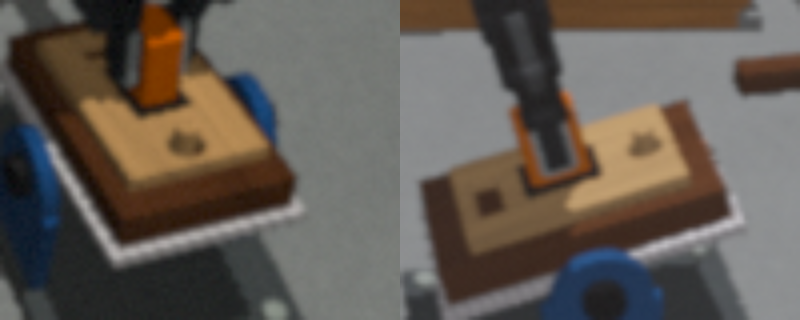

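The template lies flush with the dowel standing in its hole (scene crop (186,140), side crop (645,143)). The press is about 8 N, so I hold briefly to check that it is steady.

Call:
jog_arm(commands="0 0 0 0 0 0 0;0 0 0 0 0 0 0;0 0 0 0 0 0 0;0 0 0 0 0 0 0;0 0 0 0 0 0 0;0 0 0 0 0 0 0;0 0 0 0 0 0 0;0 0 0 0 0 0 0;0 0 0 0 0 0 0;0 0 0 0 0 0 0")

```text
time_s: 14.92
tcp_pos: [0.5246, 0.1746, 0.1351]
ee_rot: [-0.271, 2.9, 0.033]
ft_force: [0.1, 0.0, 6.9]
gripper_width: 0.0211
```

```bash
python3 -c "
from station import env
print(env.sense()['ft_force']);print(env.sign_off())"
```

```text
[0.05179454 0.01878221 6.87033772]
the job is handed in; nothing more can be done
None
```

I gripped the wooden template by its orange grip, lifted it, and turned and tilted it to the blank's slope (13.1°, yaw about 10.9°). I then lowered it over the dowel and pressed it lightly on the face. I handed the job in at about 15 s with the template still gripped.

**Last checks:**
- **Flush and straight:** depth fits from both fixed cameras put it flush to about 0.003 rad and straight to about 0.015 rad.
- **Hole position:** those fits put the hole about 1 mm from the dowel axis, with the underside within about 0.5 mm of the face.
- **Press:** about 8 N, steady over the last hold before hand-in, with the arm at rest.
- **Peak force:** during the press the force briefly reached about 18 N, partly sideways, so I eased it off.

**Disagreements:**
- **Hole by the networks:** the trained networks put the hole up to about 6 mm off the dowel, in differing directions (side camera: 4 mm along, 4 mm across and 5 mm above the face). I trusted the depth fits and the pictures, where the dowel stands in the hole.
- **First plate fit at contact:** my first plate fit right at contact was spoiled by the brown blank, so I replaced it with a height-filtered one.

I did not measure the bystanders at the end. No move went near them, and they looked undisturbed in the pictures.

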